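Wind the dial to zero, switch on and bring the test supply up to its marker

ROBOT

A 6-joint arm with a two-finger parallel gripper is mounted at the origin on a cart in front of the work surface, level with it; the furniture and walls round the work are solid. World frame = base frame: x ahead of the robot, y to its left, z up, the work surface at z = 0. Lengths are in mm, angles in degrees, forces in N, time in s.
With the tool pointing down it reaches from about 275 to 850 mm from the base axis. Payload 19 kg.
Tool frame: the origin (TCP) lies on the centre line of the jaws, within the pads' length; the fingertips stand 22 mm ahead of it and the grasp point (between the pads) lies 3 mm ahead of it; z points along the fingers, y is the line along which they close (so a half turn about z gives the same grasp; the last joint's range is limited). The gripper opens to 85 mm and grips with 20 to 120 N. Pads are 22 mm wide; open, the fingers measure 114 mm over their backs; the gripper's body (76 mm by 85 mm) begins 54 mm behind the grasp point. The pads swing forward as they close: fully open they stand 13 mm farther back than shut.
Start: joints at [-79.527, 8.623, 82.357, -0, 89.026, -7.678], TCP at [179.102, -546.365, 253.267] pointing down, gripper open.
Joint ranges: [-160.23, 160.23], [-39.13, 120.54], [6.94, 153.29], [-79.49, 259.48], [9.18, 160.14], [-161.06, 161.06]. Speed limits (degrees/s): [108.29, 108.29, 127.2, 172.46, 172.46, 172.46].

INTERFACE

Orientations are given as a 3x3 rotation matrix whose columns are the frame's x, y, z axes.
In Python, from station import env gives the robot as it stands.
- The arm moves only by the tool drive_tool, never from a script. Its argument "motion" is one flat list of numbers, 5 for each row, row after row: the closure in counts, from 0 (fully open) to 255 (shut), then the shift along the world's x, y, z in mm, then the turn about the world's z in rad. In form: [claw, x, y, z, yaw, claw, x, y, z, yaw, ...]. A call has 1 to 5 rows; each row shifts and turns the commanded pose from where the row before left it; what a row does not reach is not made up. A row lasts 1/10 s, in which the tool goes at most 50 mm and 8.59 degrees, less where a joint would pass 70% of its speed; a pose out of reach is approached as far as the arm can. A call is refused whole if a number of a shift passes 50 or a number of a turn 0.15, either way. A call with a gripper value outside its range is refused whole. The fingers move at their own pace and stop on an object; "newtons" is the grip in N (left out, the last holds). Time passes only in rows, so rows that do not move let the fingers close. It gives the time, the measured TCP pose, the force, the opening and the grip force at its end, in the units of the state.
- env.read_state(): the state, without advancing time (a new reading comes with each control period).
- env.grab_frame(name): name is "scene" or "side" or "wrist"; returns a dict with "img" (400x640x3 uint8, red, green, blue), "intrinsics" (3x3 intrinsics, pixels), "view" (4x4, takes a point from world to camera coordinates). Camera axes: x right, y down, z forward; pixel columns grow to the right and rows downward; lengths in mm; the calibration is good to about 2 mm. A picture is of the moment at which its call begins. There is no depth.
- env.hand_in(): hands the job in; it is judged then, once.
The state is a dict: "time_s": time; "qpos": joint angles; "qvel": joint speeds; "joint_torque": joint torques, N m; "tcp_pos": TCP position; "eef_rot": TCP orientation; "wrist_force": force on the tool from outside, world axes, zero at the start; "moment": the same for the moment, N m; "gripper_width": finger opening in mm; "gripper_force": force on a finger pad.
Only numpy, scipy, OpenCV 4.12 (cv2) and the standard library are available. Lean on these libraries where they do the work, as an engineer would, in place of code of your own. Each camera call takes 0.05 s, during which the arm holds its last target. There are 200 camera calls.

TASK

Bring up the test supply with the fingertips, grasping nothing: push the bar knob on the round variable transformer anticlockwise back to its zero stop, then push the breaker's toggle over, away from the robot, to switch on. Then push the bar knob clockwise along the scale, slowly, never faster than a third of a turn a second, until its pointer lines up with the brass marker on the dial's rim, without running past the marker, and take the hand away. Push lightly, so that the transformer, the breaker board and the marker stay where they are, and leave the other things alone.

Things in the scene. Friction and masses are not known exactly. Their poses are not given: they have to be found in the camera images.
- variac: Bench variable transformer: a dark upright cylinder, 120 mm in diameter, with a round aluminium dial plate on top, 92 mm above the desk. It stands loose on rubber feet and weighs about 3 kg, so a light push does not shift it. Origin: centre of its underside; z up, the dial's axis; -x is the side with two binding posts, roughly towards the robot.
- dial (a joint): Angle of the black bar knob, in rad: 0 at the zero stop, growing clockwise seen from above, to 4.19 at the other stop. At 0 the pointer points 120 degrees anticlockwise (seen from above) from the transformer's +x; at angle q it points at 2.094 - q rad from +x. It turns against friction of about 0.1 N m and stays where it is left.
- knob_top (a point): Top of the knob on the dial's axis, 115 mm above the desk. The bar is 12 mm wide with upright sides, from 30 mm behind the axis to 46 mm in front (pointer end), 97 to 115 mm above the desk; round hub of 15 mm radius as high as the bar, 17 mm below it. Black scale lines lie flat on the plate at 40 to 47 mm radius; only knob and marker stand up from the plate.
- pointer_tip (a point): Pointer end of the bar knob, with a white line: 48 mm from the dial's axis, 106 mm above the desk; x points outward along the pointer, z up.
- marker_tip (a point): Inner tip of the brass marker clipped over the dial's rim: 48 mm from the dial's axis, 95 mm above the desk; x points outward, z up. The clip stands 5 mm above the plate, is 10 mm wide and reaches from 51 to 62 mm radius, its thin needle in to 47 mm. It is clamped and stays put unless knocked; the pointer passes over the needle.
- breaker_board: Plywood board 130 x 70 x 12 mm, about 0.9 kg, loose on the desk, with a grey moulded breaker 95 x 50 mm on it (top of its body 47 mm above the desk). Origin at the centre of its underside, z up, x along the board, roughly away from the robot.
- breaker_toggle (a joint): Tilt of the breaker's black toggle, in rad: 0 off (leaning 20 degrees to the board's -x, towards the robot), 0.70 on (leaning 20 degrees to +x, away). Hinge line along the board's y, 42 mm above the desk, over the board's origin; light, damped (a fast push feels stiff), stays where left. The toggle is 18 mm wide, 7 mm thick, stands 14 mm out of the body.
- toggle_tip (a point): Middle of the toggle's upper end, about 61 mm above the desk, 20 mm from its hinge line.
- fuse_upright: White and brass cartridge fuse standing on end, 24 mm in diameter and 75 mm high; bystander. Origin under its centre.
- tape_grey: Flat grey roll of tape, 62 mm in diameter, 19 mm high; bystander. Origin under its centre.
- fuse_lying: Small cartridge fuse lying down, 60 mm long, 21 mm in diameter; bystander. Origin under its centre.
- relay: Small standing relay, 30 x 36 x 61 mm, at the front of the desk; bystander. Origin under its centre.
- tape_black: Flat black roll of tape, 70 mm in diameter, 19 mm high; bystander. Origin under its centre.

How it is judged:
By the outcome, as a careful person would: the job done as asked, in the order asked, and still so for the second after the job is handed in, with the robot touching nothing.
It also fails if it takes over 72 s, if anything falls off the work surface, if the arm or the gripper's body presses on something with over 40 N, if the wrist force passes 120 N, or if a joint passes its speed limit or range.

## Working session

There is one attempt and no reset: what is moved stays moved. The work goes in short steps, Python scripts to look and compute and a tool call to move; the robot and the scene stay as the last step left them, time stands still between calls to the robot, and variables do not carry over. Pictures are saved under pics/ and viewed, at most 10 in all, crops included, and the job is handed in when it is done.

Besides the shell and the picture viewer there is one more tool, called after "Emit:" as name(argument=value, ...) on one line, values as JSON. drive_tool: Moves the arm, as the interface text tells. Its arguments: {"type":"object","properties":{"motion":{"type":"array","items":{"type":"number"}},"newtons":{"type":"number"}},"required":["motion"]}

```bash
mkdir -p pics; ls; cat > h.py <<'E'
import numpy as np, cv2
from station import env
def grab(n,name=None):
    f=env.grab_frame(n); 
    if name: cv2.imwrite(f'pics/{name}.png',f['img'][:,:,::-1])
    return f
def ray(f,u,v,z):
    K=f['intrinsics'];V=f['view'];R=V[:3,:3];t=V[:3,3]
    c=-R.T@t; d=R.T@np.linalg.inv(K)@np.array([u,v,1.]); return c+d*(z-c[2])/d[2]
def proj(f,p):
    V=f['view'];q=f['intrinsics']@(V[:3,:3]@np.array(p,float)+V[:3,3]); return q[:2]/q[2]
E
python3 - <<'E'
from h import *
for n in ('scene','side'):
    f=grab(n,n+'0'); V=f['view']; print(n,-V[:3,:3].T@V[:3,3],V[2,:3])
s=env.read_state(); print(s['time_s'],s['eef_rot'],s['gripper_width'])
a=cv2.imread('pics/scene0.png');b=cv2.imread('pics/side0.png')
E
```

```text
pics
scene [150.38989296 590.27255355 684.03665751] [ 0.42935727 -0.57503318 -0.69641164]
side [ 291.04388905 -437.59212869  684.91385387] [ 0.27046147  0.66839298 -0.69289351]
0.1 [[ 9.50246262e-01  3.11499621e-01 -1.66032272e-04]
 [ 3.11499608e-01 -9.50245629e-01  1.11300687e-03]
 [ 1.88929778e-04 -1.10934961e-03 -9.99999367e-01]] 85.30400253125582
```

View pics/scene0.png

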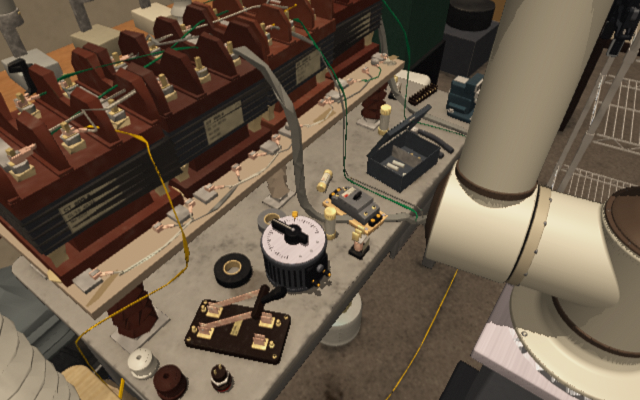

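View pics/side0.png

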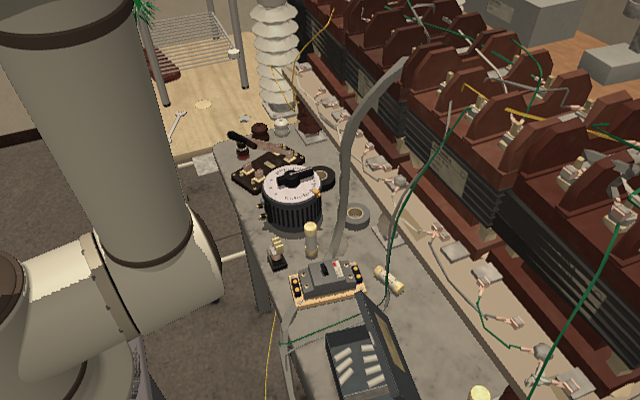

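The scene view shows the dial at about (294,238), its marker near (295,213) and the breaker at about (355,207). The side view shows the dial at about (292,180), marker near (317,192) and breaker at about (328,278). I'll enlarge both.

```bash
python3 - <<'E'
import cv2,numpy as np
a=cv2.imread('pics/scene0.png')[170:300,240:400];b=cv2.imread('pics/side0.png')[150:310,245:385]
r=lambda i:cv2.resize(i,None,fx=5,fy=5,interpolation=cv2.INTER_CUBIC)[:600]
A=cv2.resize(a,(800,650)); 
cv2.imwrite('pics/a.png',cv2.resize(a,(738,600),interpolation=cv2.INTER_CUBIC)); 
cv2.imwrite('pics/b.png',cv2.resize(b,(525,600),interpolation=cv2.INTER_CUBIC))
E
```

```text
(no output)
```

View pics/a.png

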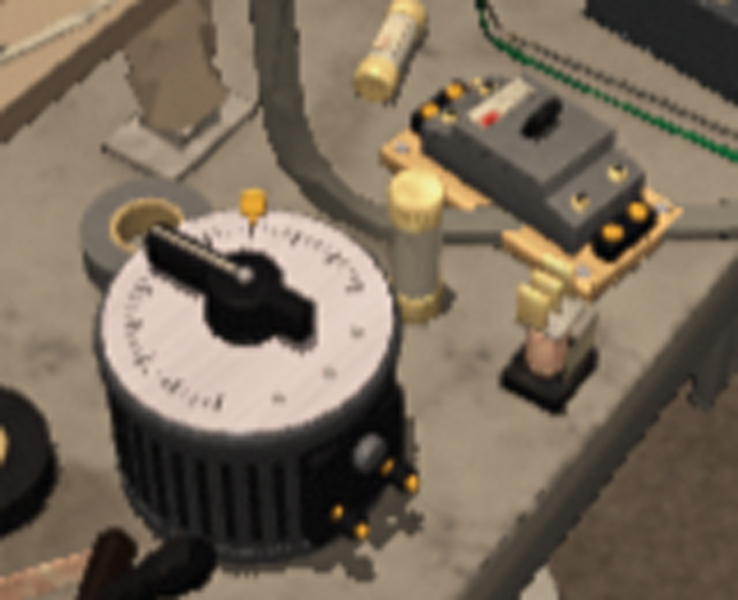

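View pics/b.png

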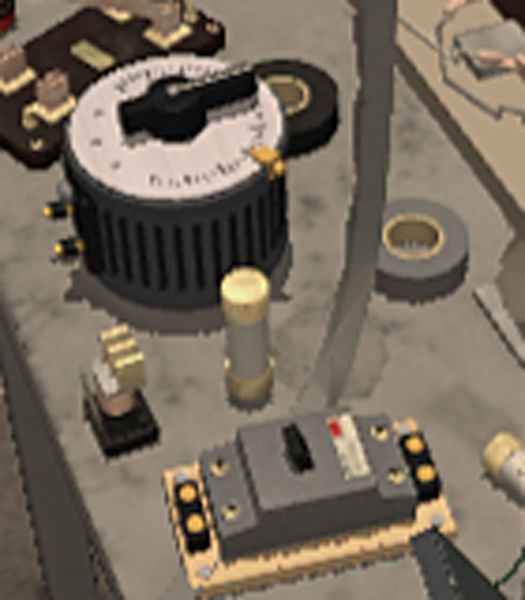

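The zoomed views show the pointer tip at about scene (272.5,220) / side (313,171), the marker at (294.8,214) / (316,193) and the toggle tip at (358,193) / (323,265). The scale side of the dial is visible. Next I'll measure these.

```bash
cat >> h.py <<'E'
def plate(f,win,z=92.):
    x0,y0,x1,y1=win; im=f['img'][y0:y1,x0:x1].astype(int)
    m=((im.min(2)>125)&(im.max(2)-im.min(2)<45)).astype(np.uint8)
    m=cv2.morphologyEx(m,cv2.MORPH_OPEN,np.ones((3,3),np.uint8))
    n,l,s,_=cv2.connectedComponentsWithStats(m); k=1+np.argmax(s[1:,4]); c=np.argwhere(l==k)[:,::-1].astype(np.int32)
    h=cv2.convexHull(c)[:,0]+[x0,y0]
    P=np.array([ray(f,u,v,z)[:2] for u,v in h]); (cx,cy),r=cv2.minEnclosingCircle(P.astype(np.float32))
    A=np.c_[2*P,np.ones(len(P))]; s=np.linalg.lstsq(A,(P**2).sum(1),rcond=None)[0]
    return s[:2],np.sqrt(s[2]+s[:2]@s[:2]),(cx,cy,r)
def brass(f,win):
    x0,y0,x1,y1=win; im=cv2.cvtColor(f['img'][y0:y1,x0:x1],cv2.COLOR_RGB2HSV)
    m=cv2.inRange(im,(12,140,120),(30,255,255)); p=np.argwhere(m)[:,::-1]+[x0,y0]; return p.mean(0),len(p)
def tri(fs,ps):
    M=[f['intrinsics']@f['view'][:3] for f in fs]
    X=cv2.triangulatePoints(*M,*[np.array(p,float).reshape(2,1) for p in ps])[:,0]; return X[:3]/X[3]
E
python3 - <<'E'
from h import *
f=grab('scene');g=grab('side')
print(plate(f,(255,205,330,270)));print(plate(g,(255,160,325,210)))
bf,bg=brass(f,(285,205,302,225)),brass(g,(305,183,325,203)); print(bf,bg,'marker',tri((f,g),(bf[0],bg[0])))
T=lambda a,b:tri((f,g),((a[0]/4.6125+240,a[1]/4.615+170),(b[0]/3.75+245,b[1]/3.75+150)))
print('ptr',T((150,232),(256,82)));print('togtop',T((548,106),(293,432)))
print('hub',T((245,273),(172,92)))
for n,a,b in (('NR',(683,210),(172,465)),('NL',(587,297),(203,595)),):pass
R=lambda f,p,s,o:ray(f,p[0]/s+o[0],p[1]/s+o[1],12)
for p in ((683,210),(587,297)):print('A',R(f,p,4.6125,(240,170)))
print('A far-left',R(f,(382,155),4.6125,(240,170)))
for p in ((166,470),(200,595),(452,515),(405,418)):print('B',R(g,p,3.75,(245,150)))
print('fuse',T((417,185),(245,285)),'relay',T((540,285),(122,345)))
E
```

```text
(array([487.234847  , 204.16509971]), np.float64(56.359386684692495), (487.36956787109375, 204.07705688476562, 57.114715576171875))
(array([485.97143278, 202.0862806 ]), np.float64(56.24244625512189), (485.4884033203125, 201.96728515625, 57.01527786254883))
(array([294.41176471, 213.79411765]), 34) (array([316.34482759, 191.75862069]), 29) marker [521.10169307 156.76566622  92.89855245]
ptr [534.43968771 201.76440646 104.76373782]
togtop [470.41911694   9.35435238  62.536011  ]
hub [486.99935751 202.39560644 113.1193507 ]
A [407.39631316 -14.3742127   12.        ]
A [415.6997128   56.80795907  12.        ]
A far-left [540.86288835  36.83133154  12.        ]
B [420.24023739  49.8557918   12.        ]
B [410.34854127 -22.8097625   12.        ]
B [536.23010913 -30.06760331  12.        ]
B [541.25156006  31.49677635  12.        ]
fuse [482.25063802  94.13725659  74.2504377 ] relay [417.72853321  97.39446031  56.07300785]
```

```bash
python3 - <<'E'
from h import *
f=grab('scene');g=grab('side')
print('cable end',tri((f,g),((240,50),(405,58))))
for z in (60,150,250): print(z,'scene cable',ray(f,300,170,z),ray(f,285,95,z),'side',ray(g,340,215,z),ray(g,370,100,z))
T=lambda a,b:tri((f,g),((a[0]/4.6125+240,a[1]/4.615+170),(b[0]/3.75+245,b[1]/3.75+150)))
print('post',T((411,482),(50,209)),T((362,530),(50,209)),T((362,530),(62,250)),T((411,482),(62,250)))
E
```

```text
cable end [656.65846812 110.60608345 360.62671894]
60 scene cable [614.7801676   19.82740382  60.        ] [ 839.90572876 -206.29140896   60.        ] side [549.92331616 110.0155513   60.        ] [794.08140451 454.9392547   60.        ]
150 scene cable [547.8047356  102.09831348 150.        ] [740.46217128 -91.40912478 150.        ] side [512.63953969  31.14917493 150.        ] [721.63401659 326.39701803 150.        ]
250 scene cable [473.38758894 193.51043533 250.        ] [629.96932963  36.23785764 250.        ] side [471.21312139 -56.48013215 250.        ] [641.13691889 183.57231061 250.        ]
post [410.94511681 206.95856256  50.55704483] [417.21971028 226.06845198  33.03597858] [421.37171631 214.73541031  12.60758037] [414.7702299  195.39100587  31.18541043]
```

Emit:
drive_tool(motion=[255,20,42,0,0.1,255,20,42,0,0.1,255,20,42,0,0.1,255,20,42,0,0.1,255,20,42,0,0.1])

```text
time_s: 0.8
tcp_pos: [279.4, -334.6, 253.2]
eef_rot: [[0.682, 0.731, 0.0], [0.731, -0.682, -0.0], [0.0, 0.0, -1.0]]
wrist_force: [0.9, -0.6, 0.3]
gripper_width: 12.3
gripper_force: 0.0
```

Cable and posts measured: the transformer's +x is at about -6.5°, so its zero is at about 113.5°. The cable is clear of the path.

Emit:
drive_tool(motion=[255,20,42,0,0.06,255,20,42,0,0.06,255,20,42,0,0.06,255,20,42,0,0.06,255,20,42,0,0.06])

```text
time_s: 1.3
tcp_pos: [379.4, -124.5, 253.6]
eef_rot: [[0.437, 0.9, 0.001], [0.9, -0.437, -0.0], [-0.0, 0.001, -1.0]]
wrist_force: [1.3, -0.4, 0.0]
gripper_width: -0.2
gripper_force: 0.0
```

Emit:
drive_tool(motion=[255,20,42,0,0.06,255,20,42,0,0.06,255,20,42,0,0.06,255,20,42,0,0.06,255,20,42,0,0.06])

```text
time_s: 1.8
tcp_pos: [479.5, 85.8, 253.4]
eef_rot: [[0.151, 0.989, 0.0], [0.989, -0.151, -0.0], [-0.0, 0.0, -1.0]]
wrist_force: [0.8, -2.0, 0.4]
gripper_width: -0.2
gripper_force: 0.0
```

Emit:
drive_tool(motion=[255,20,42,0,0.06,255,20,42,0,0.06,255,0,0,-20,0,255,0,0,-20,0,255,0,0,0,0])

```text
time_s: 2.3
tcp_pos: [518.1, 167.8, 210.7]
eef_rot: [[0.033, 0.999, -0.004], [0.999, -0.033, -0.001], [-0.001, -0.004, -1.0]]
wrist_force: [-1.1, -0.2, -0.0]
gripper_width: 0.3
gripper_force: 0.0
```

```bash
python3 - <<'E'
from h import *
grab('wrist','w1'); s=env.read_state(); print(s['tcp_pos'],np.degrees(np.arctan2(s['eef_rot'][1][0],s['eef_rot'][0][0])),s['qpos'])
E
```

```text
[518.65249904 167.63222385 212.54051386] 88.06021091806518 [9.81064062e+00 6.12396343e+00 8.98889217e+01 1.21135411e-03
 8.41140124e+01 1.17503309e+01]
```

View pics/w1.png

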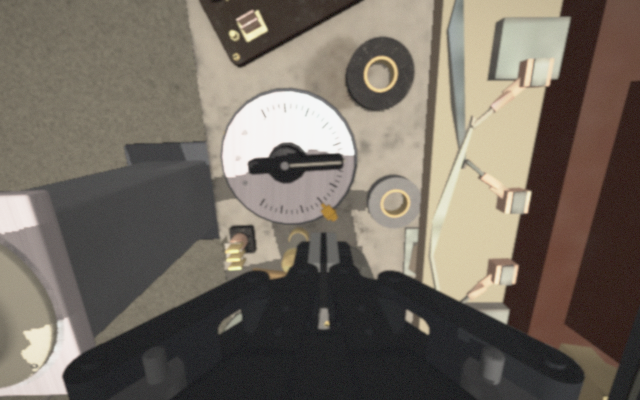

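The wrist view shows the whole dial: hub at (287,164), pointer end at (343,160), marker at (330,213). I'll use it to refine the centre and angles.

```bash
cat >> h.py <<'E'
def black(f,win,thr=45):
    x0,y0,x1,y1=win; im=f['img'][y0:y1,x0:x1]; m=(im.max(2)<thr).astype(np.uint8)
    n,l,s,_=cv2.connectedComponentsWithStats(m,connectivity=4); k=1+np.argmax(s[1:,4]); return np.argwhere(l==k)[:,::-1]+[x0,y0]
def dirs(f,c,bw):
    """angle of bar knob (deg) about centre c from black pixels cast to knob top; marker angle"""
    u,v=proj(f,[*c,110]); P=black(f,(int(u)-70,int(v)-60,int(u)+70,int(v)+60))
    Q=np.array([ray(f,a,b,115)[:2] for a,b in P])-c; r=np.hypot(*Q.T); F=Q[(r>20)&(r<52)]
    d=F.sum(0); 
    for _ in range(5):
        d/=np.linalg.norm(d); S=F[(F@d>20)&(abs(F@[-d[1],d[0]])<9)]; d=S.mean(0)
    q,n=brass(f,bw); m=ray(f,*q,96)[:2]-c
    return np.degrees(np.arctan2(d[1],d[0])),len(S),np.degrees(np.arctan2(m[1],m[0])),np.hypot(*m),n
E
python3 - <<'E'
from h import *
w=grab('wrist');V=w['view'];print(-V[:3,:3].T@V[:3,3])
print(plate(w,(215,80,360,230)))
print('hub',ray(w,287,164,115),'ptr',ray(w,343,160,115),'whiteend',ray(w,340,162,115))
c=np.array([486.6,203.1]);print(dirs(w,c,(318,203,340,223)))
E
```

```text
[522.41173252 236.76405214 332.94293789]
(array([483.33331593, 212.24685106]), np.float64(63.54468872842386), (481.55755615234375, 216.3883819580078, 70.5597152709961))
hub [492.44620861 204.45785434 115.        ] ptr [536.37764654 206.06565545 115.        ] whiteend [534.007609   204.58247691 115.        ]
(np.float64(6.118802673956047), 234, np.float64(-51.049279581897885), np.float64(58.65395347326908), 142)
```

Emit:
drive_tool(motion=[255,0,0,-30,0,255,0,0,-30,0,255,0,0,-19,0,255,0,0,-10,0,255,0,0,0,0])

```text
time_s: 2.9
tcp_pos: [519.1, 167.4, 124.3]
eef_rot: [[0.034, 0.999, -0.001], [0.999, -0.034, -0.0], [-0.0, -0.001, -1.0]]
wrist_force: [0.3, -0.6, -0.3]
gripper_width: -0.0
gripper_force: 0.0
```

Emit:
drive_tool(motion=[255,0,0,0,0,255,0,4,0,0,255,0,4,0,0,255,0,4,0,0,255,0,0,0,0])

```text
time_s: 3.4
tcp_pos: [519.1, 180.3, 124.5]
eef_rot: [[0.033, 0.999, 0.0], [0.999, -0.033, 0.0], [0.0, 0.0, -1.0]]
wrist_force: [-0.1, 0.0, 0.9]
gripper_width: 0.2
gripper_force: 0.0
```

```bash
cat >> h.py <<'E'
def arc(start,c,off,ths):
    p=np.array(start,float); out=[]
    for t in np.radians(ths):
        q=c+np.array([[np.cos(t),-np.sin(t)],[np.sin(t),np.cos(t)]])@np.array(off)
        d=np.round(q-p,1); p=p+d; out.append(d.tolist())
    return out,p
E
python3 - <<'E'
from h import *
o,p=arc((519.1,180.3),np.array([487,203.]),(32,-17),[0,5,10,15,20]+list(range(25,110,5)))
for i in range(0,len(o),5): print(o[i:i+5])
print(p)
E
```

```text
[[-0.1, 5.7], [1.4, 2.9], [1.1, 2.9], [0.8, 3.1], [0.6, 3.1]]
[[0.3, 3.1], [0.0, 3.2], [-0.2, 3.1], [-0.6, 3.1], [-0.8, 3.1]]
[[-1.0, 3.0], [-1.3, 2.9], [-1.6, 2.7], [-1.8, 2.6], [-2.0, 2.5]]
[[-2.2, 2.2], [-2.4, 2.1], [-2.6, 1.8], [-2.7, 1.6], [-2.9, 1.4]]
[[-2.9, 1.1], [-3.1, 0.8]]
[495.1 238.3]
```

Emit:
drive_tool(motion=[255,0,5.7,0,0,255,1.4,2.9,0,0.087,255,1.1,2.9,0,0.087,255,0.8,3.1,0,0.087,255,0.6,3.1,0,0.087])

```text
time_s: 3.9
tcp_pos: [523.1, 197.3, 124.3]
eef_rot: [[-0.312, 0.95, -0.0], [0.95, 0.312, -0.001], [-0.001, -0.0, -1.0]]
wrist_force: [0.8, -4.4, 1.2]
gripper_width: 0.0
gripper_force: 2.1
```

Emit:
drive_tool(motion=[255,0.3,3.1,0,0.087,255,0,3.2,0,0.087,255,-0.2,3.1,0,0.087,255,-0.6,3.1,0,0.087,255,-0.8,3.1,0,0.087])

```text
time_s: 4.4
tcp_pos: [522.0, 213.0, 124.4]
eef_rot: [[-0.683, 0.73, 0.001], [0.73, 0.683, -0.001], [-0.001, 0.0, -1.0]]
wrist_force: [2.4, -4.2, -0.5]
gripper_width: 0.1
gripper_force: 2.2
```

```bash
python3 - <<'E'
from h import *
grab('scene','s2')
cv2.imwrite('pics/s2c.png',cv2.resize(cv2.imread('pics/s2.png')[180:300,230:390],(800,600),interpolation=cv2.INTER_CUBIC))
E
```

```text
(no output)
```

View pics/s2c.png

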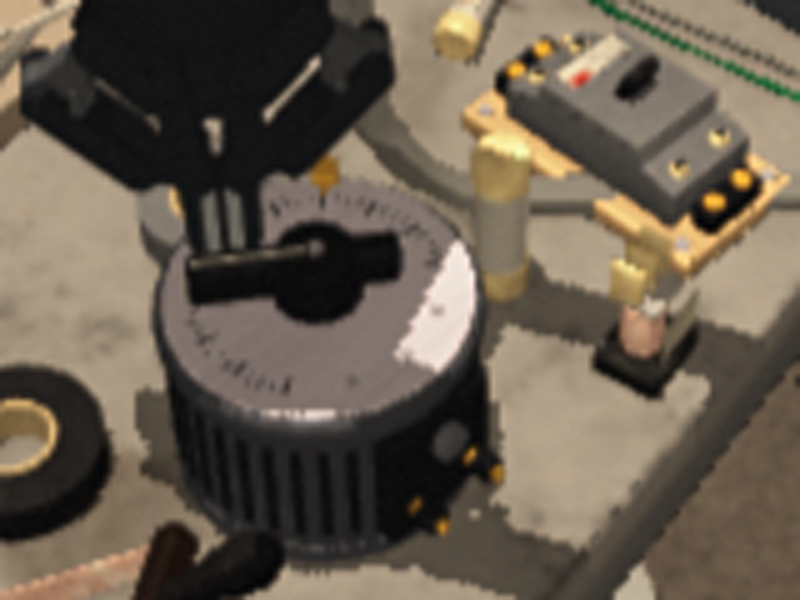

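The knob has turned to about 45° (pointer end at crop (190,275)) and the push force is about 4–5 N. Nothing else has moved, so I'll continue.

Emit:
drive_tool(motion=[255,-1.0,3.0,0,0.087,255,-1.3,2.9,0,0.087,255,-1.6,2.7,0,0.087,255,-1.8,2.6,0,0.087,255,-2.0,2.5,0,0.087])

```text
time_s: 4.95
tcp_pos: [514.3, 226.6, 124.4]
eef_rot: [[-0.927, 0.376, 0.001], [0.376, 0.927, -0.001], [-0.001, -0.0, -1.0]]
wrist_force: [2.8, -4.3, -0.2]
gripper_width: 0.5
gripper_force: 2.0
```

Emit:
drive_tool(motion=[255,-2.2,2.2,0,0.087,255,-2.4,2.1,0,0.087,255,-2.6,1.8,0,0.087,255,-2.7,1.6,0,0.087,255,-2.9,1.4,0,0.087])

```text
time_s: 5.45
tcp_pos: [501.6, 235.8, 124.5]
eef_rot: [[-0.999, -0.05, 0.001], [-0.05, 0.999, -0.0], [-0.001, -0.0, -1.0]]
wrist_force: [3.4, -2.7, -0.5]
gripper_width: -0.3
gripper_force: 2.0
```

Emit:
drive_tool(motion=[255,-1.5,0.6,0,0.044,255,-1.5,0.5,0,0.044,255,-1.5,0.4,0,0.044,255,-1.5,0.4,0,0.044,255,0,0,0,0])

```text
time_s: 5.95
tcp_pos: [495.4, 237.8, 124.5]
eef_rot: [[-0.975, -0.222, 0.001], [-0.222, 0.975, -0.0], [-0.001, -0.0, -1.0]]
wrist_force: [4.2, -0.9, 0.8]
gripper_width: 0.0
gripper_force: 1.5
```

Emit:
drive_tool(motion=[255,-0.6,0.1,0,0.017,255,-0.6,0.1,0,0.017,255,-0.6,0.1,0,0.017,255,-0.6,0.1,0,0.017,255,-0.6,0.1,0,0.017])

```text
time_s: 6.45
tcp_pos: [492.2, 238.2, 124.4]
eef_rot: [[-0.952, -0.305, 0.0], [-0.305, 0.952, 0.0], [-0.0, -0.0, -1.0]]
wrist_force: [3.5, -0.5, 1.1]
gripper_width: 0.0
gripper_force: 1.8
```

Emit:
drive_tool(motion=[255,-0.6,0.1,0,0.017,255,-0.6,0,0,0.017,255,-0.6,0,0,0.017,255,0,0,0,0])

```text
time_s: 6.85
tcp_pos: [491.0, 238.3, 124.6]
eef_rot: [[-0.935, -0.354, 0.002], [-0.354, 0.935, 0.0], [-0.002, -0.0, -1.0]]
wrist_force: [9.7, 0.0, -0.1]
gripper_width: 0.1
gripper_force: 4.5
```

Emit:
drive_tool(motion=[255,6,0,0,0,255,6,0,0,0,255,0,0,30,0,255,0,0,30,0,255,-10,-25,20,-0.06])

```text
time_s: 7.35
tcp_pos: [493.1, 214.4, 205.7]
eef_rot: [[-0.955, -0.297, 0.0], [-0.297, 0.955, 0.001], [-0.001, 0.0, -1.0]]
wrist_force: [1.2, -0.2, 0.1]
gripper_width: 0.1
gripper_force: 0.0
```

Emit:
drive_tool(motion=[255,-10,-40,0,-0.1,255,-10,-40,0,-0.1,255,-10,-40,0,-0.1,255,-10,-40,0,-0.1,255,-6,-40,0,0])

```text
time_s: 7.85
tcp_pos: [445.5, 11.9, 204.2]
eef_rot: [[-0.995, 0.103, -0.001], [0.103, 0.995, 0.0], [0.001, 0.0, -1.0]]
wrist_force: [1.6, 0.9, -0.5]
gripper_width: 0.1
gripper_force: 0.0
```

```bash
python3 - <<'E'
from h import *
c=np.array([487,203.])
f=grab('scene','s3'); print(dirs(f,c,(285,205,302,225)),plate(f,(255,205,330,270)))
g=grab('side','g3');print(dirs(g,c,(305,183,325,203)),plate(g,(255,160,325,210)))
a=cv2.imread('pics/s3.png')[180:300,240:400];b=cv2.imread('pics/g3.png')[150:310,245:385]
cv2.imwrite('pics/c3.png',np.hstack([cv2.resize(a,(440,330)),cv2.resize(b,(350,400))[:330]]))
s=env.read_state(); print(s['tcp_pos'],np.degrees(np.arctan2(s['eef_rot'][1][0],s['eef_rot'][0][0])),s['qpos'])
E
```

```text
(np.float64(nan), 0, np.float64(-53.56945331913968), np.float64(54.58751198336647), 33) (array([493.54938332, 196.58566133]), np.float64(62.05435043548342), (494.9426574707031, 192.56619262695312, 71.30240631103516))
(np.float64(1.3694452230123995), 95, np.float64(-57.93822227026747), np.float64(66.01179063353118), 13) (array([464.13984264, 202.37451703]), np.float64(40.200103683778764), (465.127685546875, 200.98855590820312, 51.949127197265625))
[445.79925843   9.68904317 204.24725715] 174.05984702704654 [-8.63542129e+00 -5.71761719e+00  1.02744743e+02 -5.48550879e-02
  8.30076032e+01 -9.26885910e+01]h.py:36: RuntimeWarning: invalid value encountered in divide
  d/=np.linalg.norm(d); S=F[(F@d>20)&(abs(F@[-d[1],d[0]])<9)]; d=S.mean(0)
h.py:36: RuntimeWarning: Mean of empty slice.
  d/=np.linalg.norm(d); S=F[(F@d>20)&(abs(F@[-d[1],d[0]])<9)]; d=S.mean(0)
  ret = um.true_divide(
```

View pics/c3.png

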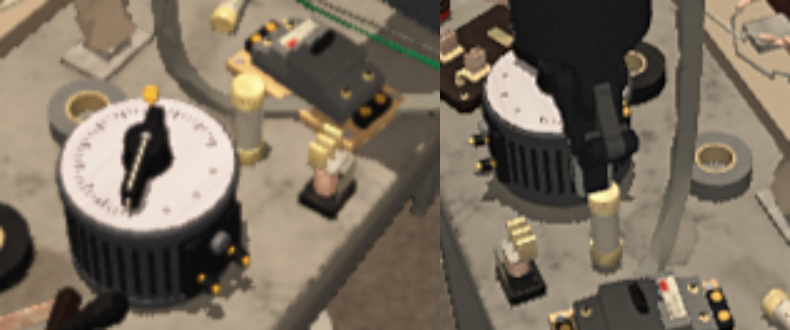

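The left image shows the knob turned back to the start of the scale, pointer end at scene about (286.5,255). The breaker, fuse and relay haven't moved. The tool is above the near side of the toggle, so I'll descend and push gently.

```bash
python3 - <<'E'
from h import *
f=cv2.imread('pics/s3.png'); from station import env
g=env.grab_frame('scene'); p=ray(g,286.5,255,114); print(p, np.degrees(np.arctan2(p[1]-203,p[0]-487)),np.hypot(p[1]-203,p[0]-487))
E
```

```text
[460.56794344 254.45599315 114.        ] 117.18878414337296 57.84784218111076
```

Emit:
drive_tool(motion=[255,-3,0,-40,0,255,0,0,-40,0,255,0,0,-30,0,255,0,0,-16,0,255,0,0,-5,0])

```text
time_s: 8.5
tcp_pos: [442.7, 14.2, 71.5]
eef_rot: [[-0.995, 0.099, -0.003], [0.099, 0.995, 0.001], [0.003, 0.0, -1.0]]
wrist_force: [0.3, 0.2, 0.9]
gripper_width: 0.1
gripper_force: 0.0
```

Emit:
drive_tool(motion=[255,0,0,0,0,255,2,0,0,0,255,2,0,0,0,255,2,0,0,0,255,2,0,0,0])

```text
time_s: 9.0
tcp_pos: [451.8, 13.2, 73.7]
eef_rot: [[-0.995, 0.1, 0.001], [0.1, 0.995, -0.0], [-0.001, -0.0, -1.0]]
wrist_force: [-0.4, -0.3, -0.3]
gripper_width: 0.0
gripper_force: 0.0
```

Emit:
drive_tool(motion=[255,1,-0.5,-1,0,255,1,-0.5,-1,0,255,1,-0.5,0,0,255,1,0,0,0,255,1,0,0,0])

```text
time_s: 9.5
tcp_pos: [456.5, 11.7, 71.3]
eef_rot: [[-0.995, 0.1, -0.0], [0.1, 0.995, -0.0], [0.0, -0.0, -1.0]]
wrist_force: [-0.5, -1.0, 0.3]
gripper_width: -0.3
gripper_force: 0.0
```

Emit:
drive_tool(motion=[255,1,0,0,0,255,1,0,0,0,255,1,0,0,0,255,1,0,0,0,255,1,0,0,0])

```text
time_s: 10.0
tcp_pos: [461.4, 11.7, 71.2]
eef_rot: [[-0.995, 0.1, -0.0], [0.1, 0.995, -0.0], [0.0, -0.0, -1.0]]
wrist_force: [-3.7, -0.4, 1.6]
gripper_width: 0.0
gripper_force: 1.4
```

Emit:
drive_tool(motion=[255,0.5,0,0,0,255,0.5,0,0,0,255,0.5,0,0,0,255,0.5,0,0,0,255,0.5,0,0,0])

```text
time_s: 10.5
tcp_pos: [463.9, 11.7, 71.3]
eef_rot: [[-0.995, 0.1, -0.0], [0.1, 0.995, -0.0], [0.0, -0.0, -1.0]]
wrist_force: [-2.9, -0.4, 2.2]
gripper_width: 0.0
gripper_force: 1.0
```

```bash
python3 - <<'E'
from h import *
f=grab('scene','s4');g=grab('side','g4')
a=cv2.imread('pics/s4.png')[170:240,310:400];b=cv2.imread('pics/g4.png')[230:310,280:380]
cv2.imwrite('pics/c4.png',np.hstack([cv2.resize(a,(400,311),interpolation=2),cv2.resize(b,(389,311),interpolation=2)]))
E
```

```text
(no output)
```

View pics/c4.png

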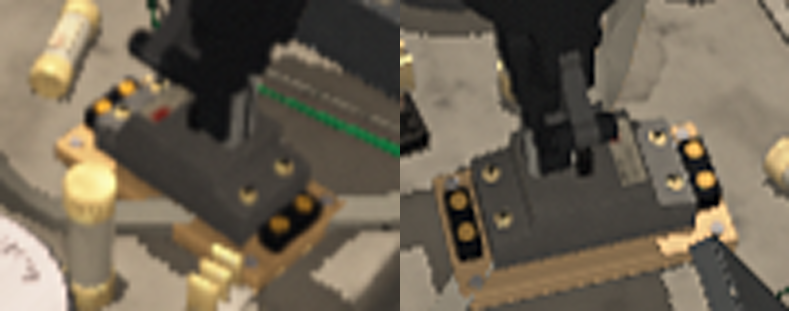

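The fingertip is against the toggle, which stands upright beside it in the side crop at about (580,160). The board hasn't moved. I'll keep pushing slowly.

Emit:
drive_tool(motion=[255,0.5,0,0,0,255,0.5,0,0,0,255,0.5,0,0,0,255,0.5,0,0,0])

```text
time_s: 11.0
tcp_pos: [465.8, 11.7, 71.3]
eef_rot: [[-0.995, 0.1, -0.0], [0.1, 0.995, -0.0], [0.0, -0.0, -1.0]]
wrist_force: [-4.3, -0.6, 3.5]
gripper_width: 0.1
gripper_force: 2.3
```

Emit:
drive_tool(motion=[255,0.5,0,0,0,255,0.5,0,0,0])

```text
time_s: 11.2
tcp_pos: [466.9, 11.7, 71.3]
eef_rot: [[-0.995, 0.1, -0.0], [0.1, 0.995, -0.0], [0.0, -0.0, -1.0]]
wrist_force: [-4.8, -2.1, 4.3]
gripper_width: -0.1
gripper_force: 2.5
```

Emit:
drive_tool(motion=[255,0,0,0,0,255,0,0,0,0])

```text
time_s: 11.4
tcp_pos: [467.1, 11.7, 71.3]
eef_rot: [[-0.995, 0.1, 0.0], [0.1, 0.995, -0.0], [-0.0, -0.0, -1.0]]
wrist_force: [-0.8, -0.4, 1.2]
gripper_width: 0.1
gripper_force: 0.8
```

Emit:
drive_tool(motion=[255,0.5,0,0,0,255,0,0,0,0,255,0,0,0,0])

```text
time_s: 11.7
tcp_pos: [467.5, 11.7, 71.3]
eef_rot: [[-0.995, 0.1, 0.0], [0.1, 0.995, -0.0], [-0.0, -0.0, -1.0]]
wrist_force: [-2.0, -1.3, 0.6]
gripper_width: 0.3
gripper_force: 0.8
```

Emit:
drive_tool(motion=[255,0.5,0,0,0,255,0,0,0,0,255,0.5,0,0,0,255,0,0,0,0,255,0,0,0,0])

```text
time_s: 12.2
tcp_pos: [468.0, 11.7, 71.2]
eef_rot: [[-0.995, 0.1, -0.001], [0.1, 0.995, -0.0], [0.001, -0.0, -1.0]]
wrist_force: [-6.1, -1.1, 4.8]
gripper_width: -0.1
gripper_force: 3.8
```

Emit:
drive_tool(motion=[255,0.5,0,0,0,255,0,0,0,0,255,0,0,0,0])

```text
time_s: 12.5
tcp_pos: [468.4, 11.8, 71.2]
eef_rot: [[-0.995, 0.1, -0.001], [0.1, 0.995, -0.0], [0.001, -0.0, -1.0]]
wrist_force: [-7.7, -0.3, 4.7]
gripper_width: 0.0
gripper_force: 4.2
```

Emit:
drive_tool(motion=[255,-4,0,0,0,255,-6,0,10,0,255,0,0,40,0,255,0,0,40,0,255,0,0,40,0])

```text
time_s: 13.0
tcp_pos: [458.3, 11.8, 203.6]
eef_rot: [[-0.995, 0.1, 0.001], [0.1, 0.995, -0.0], [-0.001, 0.0, -1.0]]
wrist_force: [1.2, -0.6, 0.0]
gripper_width: -0.0
gripper_force: 0.0
```

Emit:
drive_tool(motion=[255,-3,42,0,0.1,255,-3,42,0,0.1,255,-3,42,0,0.1,255,-3,42,0,0.1,255,0,40,0,0.09])

```text
time_s: 13.5
tcp_pos: [446.1, 221.5, 202.3]
eef_rot: [[-0.923, -0.384, 0.001], [-0.384, 0.923, 0.001], [-0.001, -0.0, -1.0]]
wrist_force: [2.7, 0.2, -0.0]
gripper_width: -0.2
gripper_force: 0.0
```

Emit:
drive_tool(motion=[255,0,0,0,0])

```text
time_s: 13.6
tcp_pos: [446.1, 223.3, 202.0]
eef_rot: [[-0.922, -0.387, 0.001], [-0.387, 0.922, 0.001], [-0.001, 0.001, -1.0]]
wrist_force: [-0.1, -0.9, -0.7]
gripper_width: -0.0
gripper_force: 0.0
```

```bash
python3 - <<'E'
from h import *
w=grab('wrist','w5');g=grab('side','g5');
b=cv2.imread('pics/g5.png')[230:310,280:380]
cv2.imwrite('pics/c5.png',np.hstack([cv2.resize(cv2.imread('pics/w5.png'),(480,300)),cv2.resize(b,(310,300))]))
s=env.read_state(); print(s['tcp_pos'],np.degrees(np.arctan2(s['eef_rot'][1][0],s['eef_rot'][0][0])))
E
```

```text
[446.45887979 220.25043432 201.71721627] -157.56898329298642
```

View pics/c5.png

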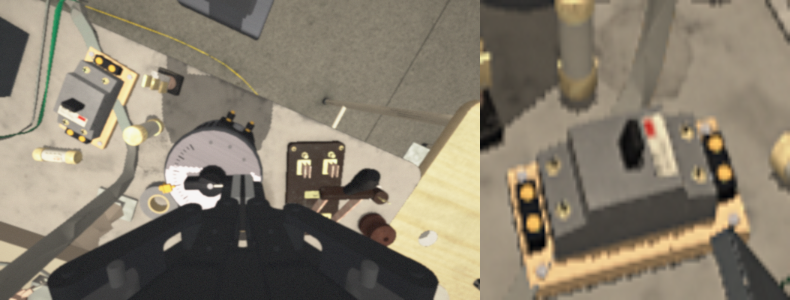

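The toggle now leans away, against the red label, and the board is in place. I'll check that numerically, then work out the clockwise path.

```bash
python3 - <<'E'
from h import *
def spots(n,win):
    x0,y0,x1,y1=win; im=cv2.cvtColor(cv2.imread(n)[y0:y1,x0:x1],cv2.COLOR_BGR2HSV); m=cv2.inRange(im,(14,170,110),(28,255,255)); k,l,s,c=cv2.connectedComponentsWithStats(m); return [(np.round(c[i]+[x0,y0],1).tolist(),int(s[i,4])) for i in range(1,k) if s[i,4]>3]
for n in ('side0','g5'): print(n,spots(f'pics/{n}.png',(285,255,370,310)))
f=grab('scene');g=grab('side')
P=black(f,(345,180,375,205),40);Q=black(g,(313,255,332,280),40)
print(len(P),len(Q),P.mean(0),Q.mean(0),tri((f,g),(P.mean(0),Q.mean(0))))
F0=cv2.imread('pics/scene0.png')[:,:,::-1];G0=cv2.imread('pics/side0.png')[:,:,::-1]
P=black({'img':F0},(345,180,375,205),40);Q=black({'img':G0},(313,255,332,280),40)
print(len(P),len(Q),'before',tri((f,g),(P.mean(0),Q.mean(0))))
o,p=arc((446.5,221.),np.array([487,203.]),(32,17),[114]+list(range(109,-41,-5)))
for i in range(0,len(o),5): print(o[i:i+5])
print(p)
E
```

```text
side0 []
g5 []
45 63 [354.04444444 193.82222222] [328.34920635 268.06349206] [480.81801196   7.94812925  52.08401931]
33 47 before [473.06024299   8.91734948  51.11875131]
[[12.0, 4.3], [2.0, 2.4], [2.3, 2.2], [2.4, 2.0], [2.6, 1.8]]
[[2.8, 1.6], [2.8, 1.3], [3.0, 1.1], [3.1, 0.7], [3.1, 0.6]]
[[3.1, 0.2], [3.2, -0.0], [3.2, -0.3], [3.1, -0.6], [3.0, -0.8]]
[[3.0, -1.2], [2.8, -1.3], [2.7, -1.6], [2.6, -1.9], [2.4, -2.0]]
[[2.2, -2.3], [2.0, -2.4], [1.8, -2.6], [1.6, -2.8], [1.3, -2.8]]
[[1.1, -3.0], [0.7, -3.1], [0.6, -3.1], [0.2, -3.1], [-0.0, -3.2]]
[[-0.3, -3.2]]
[522.9 197.9]
```

Emit:
drive_tool(motion=[255,0,0,-30,0,255,0,0,-30,0,255,0,0,-14,0,255,0,0,-4,0,255,0,0,0,0])

```text
time_s: 14.3
tcp_pos: [447.2, 219.3, 123.8]
eef_rot: [[-0.925, -0.379, 0.0], [-0.379, 0.925, -0.0], [-0.0, -0.0, -1.0]]
wrist_force: [0.5, -0.7, 0.9]
gripper_width: -0.0
gripper_force: 0.0
```

Emit:
drive_tool(motion=[255,3,1.5,0,0,255,3,1.5,0,0,255,3,1.5,0,0,255,2.3,1.5,0,0,255,2.0,2.4,0,-0.087])

```text
time_s: 14.8
tcp_pos: [460.4, 228.3, 123.4]
eef_rot: [[-0.954, -0.298, -0.0], [-0.298, 0.954, -0.0], [0.0, -0.0, -1.0]]
wrist_force: [-3.1, -0.8, 1.9]
gripper_width: 0.1
gripper_force: 1.5
```

Emit:
drive_tool(motion=[255,2.3,2.2,0,-0.087,255,2.4,2.0,0,-0.087,255,2.6,1.8,0,-0.087,255,2.8,1.6,0,-0.087,255,2.8,1.3,0,-0.087])

```text
time_s: 15.3
tcp_pos: [473.1, 237.5, 123.4]
eef_rot: [[-0.991, 0.135, -0.001], [0.135, 0.991, 0.0], [0.001, 0.0, -1.0]]
wrist_force: [-3.0, 2.0, 1.3]
gripper_width: 0.1
gripper_force: 1.7
```

Emit:
drive_tool(motion=[255,3.0,1.1,0,-0.087,255,3.1,0.7,0,-0.087,255,3.1,0.6,0,-0.087,255,3.1,0.2,0,-0.087,255,3.2,0,0,-0.087])

```text
time_s: 15.8
tcp_pos: [488.6, 240.2, 123.4]
eef_rot: [[-0.842, 0.54, -0.0], [0.54, 0.842, 0.001], [0.001, 0.0, -1.0]]
wrist_force: [-1.6, 3.5, 0.0]
gripper_width: 0.1
gripper_force: 1.8
```

Emit:
drive_tool(motion=[255,3.2,-0.3,0,-0.087,255,3.1,-0.6,0,-0.087,255,3.0,-0.8,0,-0.087,255,3.0,-1.2,0,-0.087,255,2.8,-1.3,0,-0.087])

```text
time_s: 16.3
tcp_pos: [504.0, 236.0, 123.4]
eef_rot: [[-0.536, 0.844, 0.0], [0.844, 0.536, 0.001], [0.001, 0.001, -1.0]]
wrist_force: [-0.3, 4.5, 1.3]
gripper_width: 0.1
gripper_force: 1.8
```

Emit:
drive_tool(motion=[255,2.7,-1.6,0,-0.087,255,2.6,-1.9,0,-0.087,255,2.4,-2.0,0,-0.087,255,2.2,-2.3,0,-0.087,255,2.0,-2.4,0,-0.087])

```text
time_s: 16.8
tcp_pos: [516.1, 225.8, 123.5]
eef_rot: [[-0.13, 0.991, 0.001], [0.991, 0.13, 0.001], [0.001, 0.001, -1.0]]
wrist_force: [2.6, 2.9, -0.5]
gripper_width: 0.2
gripper_force: 1.8
```

Emit:
drive_tool(motion=[255,1.8,-2.6,0,-0.087,255,1.6,-2.8,0,-0.087,255,1.3,-2.8,0,-0.087,255,1.1,-3.0,0,-0.087,255,0.7,-3.1,0,-0.087])

```text
time_s: 17.3
tcp_pos: [522.8, 211.3, 123.5]
eef_rot: [[0.3, 0.954, 0.001], [0.954, -0.3, 0.001], [0.001, 0.001, -1.0]]
wrist_force: [3.2, 2.2, -0.3]
gripper_width: -0.0
gripper_force: 1.9
```

Emit:
drive_tool(motion=[255,0.6,-3.1,0,-0.087,255,0.2,-3.1,0,-0.087,255,0,-2,0,-0.05,255,0,0,0,0])

```text
time_s: 17.7
tcp_pos: [523.4, 202.8, 123.5]
eef_rot: [[0.502, 0.865, 0.001], [0.865, -0.502, 0.0], [0.001, 0.001, -1.0]]
wrist_force: [2.4, 0.8, -0.1]
gripper_width: -0.4
gripper_force: 0.9
```

```bash
python3 - <<'E'
from h import *
w=grab('wrist','w6');f=grab('scene','s6');g=grab('side','g6')
s=env.read_state(); print(s['tcp_pos'],np.degrees(np.arctan2(s['eef_rot'][1][0],s['eef_rot'][0][0])))
c=np.array([487,203.])
for n,x in (('s6',f),('g6',g),('w6',w)):
    u,v=proj(x,[515,165,110]).astype(int); print(n,u,v)
# assemble: scene, side, wrist crops
def crop(n,x,h,s):
    u,v=proj(x,[500,185,110]).astype(int); i=cv2.imread(f'pics/{n}.png'); i=i[max(0,v-h):v+h,max(0,u-h):u+h]; return cv2.resize(i,(s,s),interpolation=2)
cv2.imwrite('pics/c6.png',np.hstack([crop('s6',f,45,266),crop('g6',g,45,266),crop('w6',w,90,266)]))
E
```

```text
[523.10927873 202.93394624 123.39274055] 60.01650712157095
s6 294 211
g6 311 183
w6 342 315
```

Emit:
drive_tool(motion=[255,3,5,0,0,255,3,5,0,0,255,0,0,40,0,255,0,0,50,0,255,-3,-30,0,0.12])

```text
time_s: 18.35
tcp_pos: [527.9, 185.2, 219.5]
eef_rot: [[0.392, 0.92, 0.008], [0.92, -0.392, 0.002], [0.005, 0.006, -1.0]]
wrist_force: [0.1, -0.3, -0.6]
gripper_width: 0.2
gripper_force: 0.0
```

Emit:
drive_tool(motion=[255,-3,-30,0,0.12,255,-3,-15,0,0.12,255,0,0,0,0.12,255,0,0,0,0,255,0,0,0,0])

```text
time_s: 18.85
tcp_pos: [520.0, 138.1, 213.2]
eef_rot: [[0.048, 0.999, -0.0], [0.999, -0.048, 0.0], [0.0, -0.0, -1.0]]
wrist_force: [0.2, -1.0, -0.3]
gripper_width: -0.1
gripper_force: 0.0
```

```bash
python3 - <<'E'
from h import *
w=grab('wrist','w7');f=grab('scene','s7');g=grab('side','g7')
s=env.read_state(); print(s['tcp_pos'],np.degrees(np.arctan2(s['eef_rot'][1][0],s['eef_rot'][0][0])))
a=cv2.imread('pics/w7.png'); u,v=proj(w,[487,203,100]).astype(int); print(u,v)
x0,y0=max(0,u-80),max(0,v-70); i=a[y0:y0+150,x0:x0+160]
b=cv2.imread('pics/s7.png')[200:270,255:335]
print(x0,y0); cv2.imwrite('pics/c7.png',np.vstack([np.hstack([cv2.resize(i,(480,450),interpolation=2),cv2.resize(b,(320,280),interpolation=2)] ) if 0 else cv2.resize(i,(640,600),interpolation=2)]))
E
```

```text
[519.92971698 138.15082146 213.16155232] 87.32893754876034
277 127
197 57
```

View pics/c7.png

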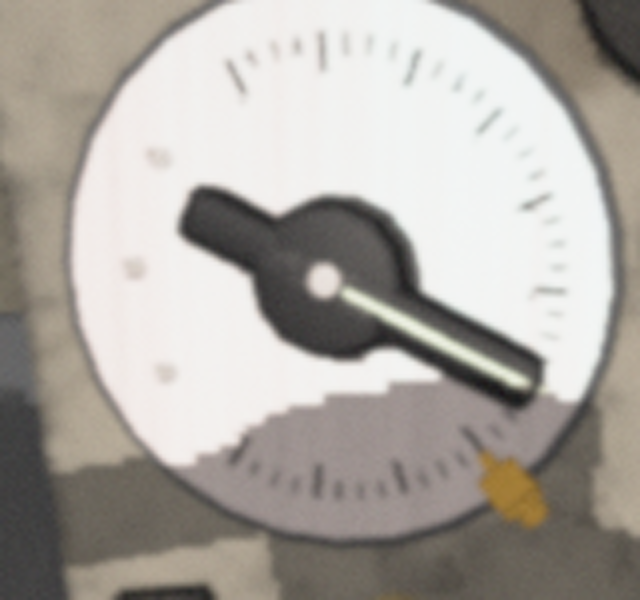

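The wrist view is clear: hub dot at crop (323,281), pointer line's end at (532,386), marker needle tip at (485,457) and clip at (515,492). The pointer is short of the marker by roughly 25°.

```bash
python3 - <<'E'
from h import *
w=grab('wrist')
R=lambda p,z:ray(w,p[0]/4+197,p[1]/4+57,z)[:2]
an=lambda d:(np.degrees(np.arctan2(d[1],d[0])),np.hypot(*d))
c=R((323,281),115);print('c',c);p=R((532,386),115);t=R((187,212),115);f=R((537,382),115)
print('ptr',an(p-c),'bar line',an(p-R((345,292),115)))
print('needle',an(R((485,457),95)-c),'clip',an(R((515,492),97)-c))
P=np.array([R(q,92) for q in ((68,258),(620,260),(344,545),(130,95),(550,75),(180,480),(500,510))]);A=np.c_[2*P,np.ones(len(P))];s=np.linalg.lstsq(A,(P**2).sum(1),rcond=None)[0];print('plate',s[:2],np.sqrt(s[2]+s[:2]@s[:2]))
b,n=brass(w,(310,160,340,195));m=ray(w,*b,96)[:2];print('brass',b,n,an(m-c),an(m-s[:2]),'needle',an(R((485,457),95)-s[:2]))
E
```

```text
c [489.59644356 203.5464581 ]
ptr (np.float64(-29.19886642249483), np.float64(44.44252499889451)) bar line (np.float64(-29.211625461582823), np.float64(39.87164021060421))
needle (np.float64(-53.76444782697672), np.float64(48.036131769218926)) clip (np.float64(-53.313932844419845), np.float64(57.78149109915488))
plate [491.39613794 202.43286711] 57.43256010337179
brass [325.08917197 179.79617834] 157 (np.float64(-53.76855529584597), np.float64(57.44841573564616)) (np.float64(-54.58788688175694), np.float64(55.49212023897699)) needle (np.float64(-54.75095306259359), np.float64(46.0809358801435))
```

```bash
python3 - <<'E'
from h import *
c=np.array([487.5,203.]);d=np.array([523.1,202.9])-c;t=np.radians(29.2)
off=np.array([[np.cos(t),-np.sin(t)],[np.sin(t),np.cos(t)]])@d; print(off)
o,p=arc((523.1,202.9),c,off,[-31.2,-33.2,-35.2,-37.2,-39.2,-41.2,-43.2,-45.2,-47.2,-49.2,-50.2,-51.2,-52.2,-53.2]); print(o,p)
E
```

```text
[31.12481192 17.28051166]
[[-0.0, -1.2], [-0.1, -1.3], [-0.1, -1.2], [-0.2, -1.3], [-0.2, -1.2], [-0.2, -1.2], [-0.3, -1.2], [-0.3, -1.2], [-0.4, -1.2], [-0.4, -1.2], [-0.2, -0.6], [-0.2, -0.5], [-0.3, -0.6], [-0.2, -0.6]] [520.  188.4]
```

Emit:
drive_tool(motion=[255,3,25,0,-0.12,255,3,25,0,-0.12,255,3,25,0,-0.12,255,0,0,0,-0.12,255,0,0,-40,0])

```text
time_s: 19.55
tcp_pos: [530.8, 214.3, 177.0]
eef_rot: [[0.505, 0.863, 0.007], [0.863, -0.505, 0.002], [0.005, 0.005, -1.0]]
wrist_force: [1.4, 0.5, -0.2]
gripper_width: -0.2
gripper_force: 0.0
```

Emit:
drive_tool(motion=[255,0,0,-40,0,255,0,0,-10,0,255,0,0,0,0,255,0,0,0,0])

```text
time_s: 19.95
tcp_pos: [529.7, 213.0, 125.1]
eef_rot: [[0.501, 0.865, 0.002], [0.865, -0.501, 0.001], [0.001, 0.001, -1.0]]
wrist_force: [0.6, 0.5, 1.0]
gripper_width: 0.1
gripper_force: 0.0
```

Emit:
drive_tool(motion=[255,-2,-3.3,-1,0,255,-2,-3.3,0,0,255,-1.4,-2,0,0,255,-0.6,-1.4,0,0,255,0,0,0,0])

```text
time_s: 20.45
tcp_pos: [523.0, 202.6, 122.7]
eef_rot: [[0.501, 0.865, 0.001], [0.865, -0.501, 0.0], [0.001, 0.0, -1.0]]
wrist_force: [-0.1, -0.3, -0.4]
gripper_width: -0.4
gripper_force: 0.2
```

Emit:
drive_tool(motion=[255,0,-1.2,0,-0.035,255,-0.1,-1.3,0,-0.035,255,-0.1,-1.2,0,-0.035,255,-0.2,-1.3,0,-0.035,255,-0.2,-1.2,0,-0.035])

```text
time_s: 20.95
tcp_pos: [522.5, 196.8, 122.5]
eef_rot: [[0.645, 0.764, 0.001], [0.764, -0.645, 0.001], [0.001, -0.0, -1.0]]
wrist_force: [1.6, 2.8, 2.3]
gripper_width: -0.1
gripper_force: 1.6
```

Emit:
drive_tool(motion=[255,-0.2,-1.2,0,-0.035,255,-0.3,-1.2,0,-0.035,255,-0.3,-1.2,0,-0.035,255,-0.4,-1.2,0,-0.035,255,0,0,0,0])

```text
time_s: 21.45
tcp_pos: [521.3, 191.9, 122.5]
eef_rot: [[0.745, 0.667, 0.0], [0.667, -0.745, 0.0], [0.001, -0.0, -1.0]]
wrist_force: [0.8, 3.5, 1.2]
gripper_width: -0.0
gripper_force: 1.3
```

```bash
python3 - <<'E'
from h import *
w=grab('wrist','w8')
s=env.read_state(); print(s['tcp_pos'],np.degrees(np.arctan2(s['eef_rot'][1][0],s['eef_rot'][0][0])),s['wrist_force'])
for p in ([487,203,115],[518,167,115],[521,157,97]): print(proj(w,p))
E
```

```text
[521.2403843  191.89441337 122.45422756] 41.91169205945451 [1.3764441  2.05399885 1.14303653]
[263.57369791 293.60471006]
[353.77735371 294.99348181]
[366.27493209 283.1811254 ]
```

Emit:
drive_tool(motion=[255,4.5,4,0,0,255,4.5,4,0,0,255,0,0,40,0,255,0,0,50,0,255,-3,-25,0,0.134])

```text
time_s: 22.0
tcp_pos: [529.3, 176.7, 218.5]
eef_rot: [[0.647, 0.762, 0.008], [0.762, -0.647, 0.002], [0.007, 0.005, -1.0]]
wrist_force: [1.0, -0.3, 0.1]
gripper_width: -0.1
gripper_force: 0.0
```

Emit:
drive_tool(motion=[255,-4,-25,0,0.134,255,-4,-12,0,0.134,255,0,0,0,0.134,255,0,0,0,0.134,255,0,0,0,0.134])

```text
time_s: 22.5
tcp_pos: [519.4, 137.8, 212.2]
eef_rot: [[0.03, 1.0, -0.0], [1.0, -0.03, -0.0], [-0.0, -0.0, -1.0]]
wrist_force: [0.7, -0.0, 0.8]
gripper_width: -0.1
gripper_force: 0.0
```

Emit:
drive_tool(motion=[255,0,0,0,0,255,0,0,0,0])

```text
time_s: 22.7
tcp_pos: [519.3, 137.9, 212.1]
eef_rot: [[0.04, 0.999, -0.0], [0.999, -0.04, -0.0], [-0.0, -0.0, -1.0]]
wrist_force: [0.9, 0.1, 0.2]
gripper_width: 0.1
gripper_force: 0.0
```

```bash
cat >> h.py <<'E'
def top(f,c0,z,h=60,k=4):
    """orthographic view of plane z: k px/mm, centred on c0, x right, y up"""
    w=[(c0[0]+a*h,c0[1]+b*h) for a,b in ((-1,1),(1,1),(1,-1),(-1,-1))]
    src=np.float32([proj(f,[*p,z]) for p in w]); n=2*h*k
    return cv2.warpPerspective(f['img'],cv2.getPerspectiveTransform(src,np.float32([[0,0],[n,0],[n,n],[0,n]])),(n,n))
def knob(f,c0,guess):
    """centre from the light hub dot, pointer angle from the light line (both at z 115)"""
    n=lambda p:c0+np.array([p[0]-240,240-p[1]])/4
    g=cv2.cvtColor(top(f,c0,115),cv2.COLOR_RGB2GRAY); m=(g>130).astype(np.uint8)
    k,l,s,cc=cv2.connectedComponentsWithStats(m); out=[]
    for i in range(1,k):
        if 30<s[i,4]<2500: 
            p=np.argwhere(l==i)[:,::-1]; v=np.linalg.eigh(np.cov((p*[1,-1]).T))[1][:,1]
            a=np.degrees(np.arctan2(v[1],v[0])); a-=180*round((a-guess)/180); out.append((n(cc[i]).round(2).tolist(),int(s[i,4]),s[i,2:4].tolist(),round(a,2)))
    return out
E
python3 - <<'E'
from h import *
w=grab('wrist','w9'); s=env.read_state(); print(s['tcp_pos'],np.degrees(np.arctan2(s['eef_rot'][1][0],s['eef_rot'][0][0])))
c=np.array([489.6,203.5])
o=w.copy()
for r in knob(w,c,-47): 
    if np.hypot(*(np.array(r[0])-c))<40: print(r, np.degrees(np.arctan2(r[0][1]-c[1],r[0][0]-c[0])))
u,v=proj(w,[521,157,97]).astype(int); b,n=brass(w,(u-18,v-18,u+18,v+18)); m=ray(w,*b,96)[:2]-c; print(b,n,np.degrees(np.arctan2(m[1],m[0])),np.hypot(*m))
E
```

```text
[519.23880496 137.85361603 212.14415315] 87.7217389382524
([496.11, 196.73], 1888, [87, 97], np.float64(-48.76)) -46.121611425605565
[325.98039216 179.66013072] 153 -53.741572160047134 57.40104303436655
```

```bash
cat >> h.py <<'E'
def line(f,c0,guess):
    g=cv2.GaussianBlur(cv2.cvtColor(top(f,c0,115),cv2.COLOR_RGB2GRAY),(0,0),1.5).astype(np.float32)
    yy,xx=np.mgrid[-24:25,-24:25]; d=g[216:265,216:265]; wt=np.clip(d-130,0,None)*(np.hypot(xx,yy)<20); dot=np.array([(wt*xx).sum(),(wt*yy).sum()])/wt.sum()
    t=np.radians(guess); e=np.array([np.cos(t),-np.sin(t)]); n=np.array([-e[1],e[0]]); pts=[]
    for r in np.arange(12,44,1.):
        s=np.arange(-16,17); q=np.array([240,240])+dot+e*r*4+np.outer(s,n)
        v=cv2.remap(g,q[:,:1].astype(np.float32),q[:,1:].astype(np.float32),1)[:,0]; wv=np.clip(v-(v.min()+.5*(v.max()-v.min())),0,None)
        if 6>(wv>0).sum()/4>0.3: pts.append((r,(wv*s).sum()/wv.sum()/4,v.max(),(wv>0).sum()))
    p=np.array(pts); k=np.polyfit(p[:,0],p[:,1],1); return c0+dot*[1,-1]/4,guess-np.degrees(np.arctan(k[0])),guess-np.degrees(np.arctan(np.median(p[:,1]/p[:,0]))),k[1],p
E
python3 - <<'E'
from h import *
w=grab('wrist'); c=np.array([489.6,203.5])
d,a,b,o,p=line(w,c,-48); print(d,a,b,o,len(p));print(p[::3].round(2).tolist())
q,n=brass(w,(308,162,344,198)); m=ray(w,*q,96)[:2]-d; print(np.degrees(np.arctan2(m[1],m[0])),np.hypot(*m))
# needle/clip axis via darker needle tip: brass mask principal axis
x=cv2.cvtColor(w['img'][162:198,308:344],cv2.COLOR_RGB2HSV);P=np.argwhere(cv2.inRange(x,(10,90,80),(32,255,255)))[:,::-1]+[308,162]
M=np.array([ray(w,*z,95.5)[:2] for z in P])-d; r=np.hypot(*M.T); i=np.argsort(r)[:8]; j=M[i].mean(0);print('inner',len(P),r.min(),r.max(),np.degrees(np.arctan2(j[1],j[0])))
E
```

```text
[489.96833526 203.67354772] -48.49277859286884 -48.642540506994756 0.0636666828415414 32
[[12.0, 0.15, 224.98, 14.0], [15.0, 0.17, 224.79, 14.0], [18.0, 0.27, 221.96, 13.0], [21.0, 0.28, 218.01, 13.0], [24.0, 0.26, 214.7, 13.0], [27.0, 0.22, 128.25, 13.0], [30.0, 0.35, 117.95, 12.0], [33.0, 0.34, 118.88, 12.0], [36.0, 0.41, 122.72, 12.0], [39.0, 0.39, 123.63, 12.0], [42.0, 0.39, 122.0, 12.0]]
-54.047982229984704 57.340940385728125
inner 210 47.043278465828536 66.49551986020053 -54.245563101765036
```

The pointer is at -48.5° and the marker at about -54°, leaving roughly 5.4°. I'll push another 4.5°, then measure.

Emit:
drive_tool(motion=[255,4,25,0,-0.134,255,4,25,0,-0.134,255,3,12,0,-0.134,255,0,0,0,-0.134,255,0,0,0,-0.134])

```text
time_s: 23.3
tcp_pos: [530.1, 200.3, 212.1]
eef_rot: [[0.654, 0.756, -0.0], [0.756, -0.654, -0.0], [-0.0, -0.0, -1.0]]
wrist_force: [0.2, -0.7, -0.5]
gripper_width: -0.4
gripper_force: 0.0
```

Emit:
drive_tool(motion=[255,0,0,-30,-0.134,255,0,0,-40,0,255,0,0,-15,0,255,0,0,-4,0,255,0,0,0,0])

```text
time_s: 23.8
tcp_pos: [530.5, 199.8, 124.0]
eef_rot: [[0.745, 0.667, 0.0], [0.667, -0.745, 0.0], [0.0, 0.0, -1.0]]
wrist_force: [0.2, -0.2, -0.7]
gripper_width: -0.3
gripper_force: 0.0
```

Emit:
drive_tool(motion=[255,0,0,0,0,255,-3,-2.7,0,0,255,-3,-2.7,0,0,255,-1,-1,0,0,255,0,0,0,0])

```text
time_s: 24.3
tcp_pos: [523.0, 193.2, 123.6]
eef_rot: [[0.745, 0.667, 0.0], [0.667, -0.745, 0.0], [0.0, 0.0, -1.0]]
wrist_force: [0.1, 0.1, -0.7]
gripper_width: 0.2
gripper_force: 0.0
```

Emit:
drive_tool(motion=[255,-0.9,-0.7,0,0,255,-0.9,-0.6,0,0,255,-0.2,-0.5,0,-0.016,255,-0.2,-0.5,0,-0.016,255,-0.2,-0.5,0,-0.016])

```text
time_s: 24.8
tcp_pos: [520.8, 190.6, 123.3]
eef_rot: [[0.777, 0.63, 0.0], [0.63, -0.777, 0.0], [0.0, -0.0, -1.0]]
wrist_force: [2.1, 2.8, -1.0]
gripper_width: 0.0
gripper_force: 1.5
```

Emit:
drive_tool(motion=[255,-0.2,-0.6,0,-0.016,255,-0.1,-0.6,0,-0.016,255,0,0,0,0,255,0,0,0,0])

```text
time_s: 25.2
tcp_pos: [520.3, 189.4, 123.2]
eef_rot: [[0.796, 0.606, -0.0], [0.606, -0.796, 0.0], [-0.0, -0.0, -1.0]]
wrist_force: [1.7, 1.6, 0.8]
gripper_width: -0.2
gripper_force: 1.1
```

Emit:
drive_tool(motion=[255,4.5,4,0,0,255,4.5,4,0,0,255,0,0,40,0,255,0,0,50,0,255,-3,-25,0,0.14])

```text
time_s: 25.7
tcp_pos: [528.6, 174.2, 219.5]
eef_rot: [[0.702, 0.712, 0.008], [0.712, -0.702, 0.002], [0.007, 0.004, -1.0]]
wrist_force: [0.6, -0.7, 0.0]
gripper_width: -0.1
gripper_force: 0.0
```

Emit:
drive_tool(motion=[255,-4,-25,0,0.14,255,-3,-12,0,0.14,255,0,0,0,0.14,255,0,0,0,0.14,255,0,0,0,0.14])

```text
time_s: 26.2
tcp_pos: [519.7, 135.3, 213.2]
eef_rot: [[0.074, 0.997, -0.0], [0.997, -0.074, -0.0], [-0.0, -0.0, -1.0]]
wrist_force: [0.3, 1.1, -0.0]
gripper_width: -0.2
gripper_force: 0.0
```

Emit:
drive_tool(motion=[255,0,0,0,0.04,255,0,0,0,0,255,0,0,0,0])

```text
time_s: 26.5
tcp_pos: [519.6, 135.4, 213.2]
eef_rot: [[0.041, 0.999, -0.0], [0.999, -0.041, -0.0], [-0.0, -0.0, -1.0]]
wrist_force: [-0.1, -0.4, -0.2]
gripper_width: 0.1
gripper_force: 0.0
```

```bash
cat > meas.py <<'E'
from h import *
w=grab('wrist','w10'); c=np.array([489.6,203.5])
d,a,b,o,p=line(w,c,-53); print(d,a,b,o,len(p))
q,n=brass(w,(308,160,344,198)); m=ray(w,*q,96)[:2]-d; print(n,q,np.degrees(np.arctan2(m[1],m[0])),np.hypot(*m))
x=cv2.cvtColor(w['img'][162:198,308:344],cv2.COLOR_RGB2HSV);P=np.argwhere(cv2.inRange(x,(10,90,80),(32,255,255)))[:,::-1]+[308,162]
M=np.array([ray(w,*z,95.5)[:2] for z in P])-d; r=np.hypot(*M.T); i=np.argsort(r)[:8]; j=M[i].mean(0);print('inner',len(P),r.min(),r.max(),np.degrees(np.arctan2(j[1],j[0])))
E
python3 meas.py
```

```text
[490.05350368 203.55721827] -53.02709898970036 -53.09274380311971 0.021067144899779625 32
150 [325.67333333 176.88      ] -54.11389057623472 57.44604625257343
inner 201 49.081368260055626 66.0940504032719 -54.032630490041235
```

The pointer is at -53.05° and the marker at about -54°. I'll do one last trim of about 0.6°.

Emit:
drive_tool(motion=[255,3.7,25,0,-0.14,255,4,25,0,-0.14,255,2,12,0,-0.14,255,0,0,0,-0.14,255,0,0,0,-0.14])

```text
time_s: 27.05
tcp_pos: [529.1, 197.9, 213.1]
eef_rot: [[0.679, 0.734, -0.0], [0.734, -0.679, -0.0], [-0.0, -0.0, -1.0]]
wrist_force: [-0.8, -0.3, 0.3]
gripper_width: -0.2
gripper_force: 0.0
```

Emit:
drive_tool(motion=[255,0,0,-30,-0.14,255,0,0,-40,-0.039,255,0,0,-16,0,255,0,0,-4,0,255,0,0,0,0])

```text
time_s: 27.55
tcp_pos: [529.2, 197.3, 123.4]
eef_rot: [[0.795, 0.606, -0.0], [0.606, -0.795, -0.0], [-0.0, -0.0, -1.0]]
wrist_force: [-0.7, 0.4, 0.5]
gripper_width: 0.0
gripper_force: 0.0
```

Emit:
drive_tool(motion=[255,0,0,0,0,255,-3,-2.7,0,0,255,-3,-2.7,0,0,255,-1,-1,0,0,255,0,0,0,0])

```text
time_s: 28.05
tcp_pos: [522.0, 190.7, 123.6]
eef_rot: [[0.795, 0.606, 0.0], [0.606, -0.795, 0.0], [0.0, 0.0, -1.0]]
wrist_force: [-0.3, 0.4, -0.6]
gripper_width: -0.0
gripper_force: 0.0
```

```bash
python3 - <<'E'
from h import *
s=env.read_state(); print(np.array([520.3-.1,189.4-.35])-s['tcp_pos'][:2],np.degrees(np.arctan2(s['eef_rot'][1][0],s['eef_rot'][0][0])),s['wrist_force'])
E
```

```text
[-1.82774359 -1.69309401] 37.33197583900897 [-0.26077944  0.36640103 -0.61517461]
```

Trim, then move away and clear the dial, and check.

Emit:
drive_tool(motion=[255,-0.9,-0.7,0,0,255,-0.6,-0.5,0,0,255,-0.3,-0.5,0,-0.01,255,0,0,0,0,255,0,0,0,0])

```text
time_s: 28.55
tcp_pos: [520.4, 189.3, 123.3]
eef_rot: [[0.801, 0.599, 0.0], [0.599, -0.801, 0.0], [0.0, -0.0, -1.0]]
wrist_force: [0.3, 1.5, -0.3]
gripper_width: -0.1
gripper_force: 0.7
```

Emit:
drive_tool(motion=[255,4.5,4,0,0,255,4.5,4,0,0,255,0,0,40,0,255,0,0,50,0,255,-3,-25,0,0.14])

```text
time_s: 29.05
tcp_pos: [528.6, 174.2, 219.6]
eef_rot: [[0.709, 0.705, 0.008], [0.705, -0.709, 0.002], [0.008, 0.004, -1.0]]
wrist_force: [0.6, -0.6, -0.4]
gripper_width: 0.3
gripper_force: 0.0
```

Emit:
drive_tool(motion=[255,-4,-25,0,0.14,255,-3,-12,0,0.14,255,0,0,0,0.14,255,0,0,0,0.14,255,0,0,0,0.14])

```text
time_s: 29.55
tcp_pos: [519.7, 135.3, 213.3]
eef_rot: [[0.083, 0.997, -0.0], [0.997, -0.083, -0.0], [-0.0, -0.0, -1.0]]
wrist_force: [0.7, 0.0, -0.0]
gripper_width: -0.1
gripper_force: 0.0
```

Emit:
drive_tool(motion=[255,0,0,0,0.05,255,0,0,0,0,255,0,0,0,0])

```text
time_s: 29.85
tcp_pos: [519.5, 135.4, 213.2]
eef_rot: [[0.041, 0.999, -0.0], [0.999, -0.041, -0.0], [-0.0, -0.0, -1.0]]
wrist_force: [-0.1, 0.2, 0.2]
gripper_width: 0.2
gripper_force: 0.0
```

```bash
python3 meas.py
```

```text
[490.01548667 203.65186745] -53.08468273156081 -53.24083065136096 0.06206094678968174 32
149 [325.83221477 176.84563758] -54.09274159782034 57.589707194306776
inner 201 49.16153430383751 66.55485092877319 -54.160269045474216
```

The pointer reads within about 1° of the marker, on the short side, and the hand is clear and touching nothing.

```bash
python3 -c "
from h import *
print(env.hand_in())"
```

```text
the job is handed in; nothing more can be done
None
```

The job is handed in at about 30 s of the allowed 72 s: the knob was pushed back to its zero stop, the breaker switched on, and the pointer brought up to about 1° short of the brass marker, with the hand clear; the hand-in returned no verdict.

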